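Find the heavy side of a flywheel and hold it down

TASK

The black flywheel on the blue balancing stand has a heavy side, hidden inside, and its sticky bearing stops it short of hanging true. Spin it by its finger rods, clockwise as seen from the robot until it clearly pulls back by itself, then anticlockwise until it clearly pulls back the other way; half-way between the two places where it comes to rest its heavy side is straight down. Turn it there and finish still gripping one of its rods, holding it so for marking; leave the other things on the bench alone.

Things in the scene. Friction and masses are not known exactly. Their poses are not given: they have to be found in the camera images.
- hub (a point): Centre of the flywheel, on its level axle, 150 mm above the bench. The point is fixed to the stand and does not turn with the wheel: x runs along the axle, away from the robot, from the wheel's free face towards the bearing post; z is up. The wheel is a black drum, 130 mm in diameter and 36 mm thick, centred here. Nothing stands over it.
- stand: Fixed blue balancing stand: base plate 170 x 150 x 12 mm, and behind the wheel a post 56 mm wide with the bearing, reaching 180 mm above the bench and standing 36 to 80 mm from the hub along +x. Origin on the bench right below the hub, axes as the hub's.
- yellow_tip (a point): Outer end of the wheel's yellow rod, 115 mm from the axis; turns with the wheel. Six round rods 12 mm thick stick out radially every 60 degrees in the drum's mid-plane (hub x = 0), from its rim (65 mm from the axis) to 115 mm: one yellow, five steel. The rods can be pushed or pinched from above. The yellow rod does not show where the heavy side is.
- wheel: The black flywheel with its rods; origin at the hub centre, turning with the wheel, z towards the yellow rod, x along the axle. A lead weight inside (0.6 kg, 45 mm off the axis, on any side) pulls with up to 0.27 N m; the bearing drags with 0.105 N m, so the wheel stays put while its heavy side is within about 23 degrees of straight down, and rolls back to about there if let go farther out.
- screwdriver: Bystander: loose screwdriver with a yellow handle, about 200 mm long. Origin at its underside.
- spanner: Bystander: loose steel spanner lying in front of the stand, about 180 mm long, under 20 mm high. Origin at its underside.
- pliers: Bystander: loose pliers with blue handles, 165 mm long, 15 mm high. Origin at its underside.
- board: Bystander: loose red circuit board, 75 x 60 mm, 11 mm high. Origin at its underside.
- battery: Bystander: loose blue tool battery, 110 x 75 x 70 mm. Origin at its underside.
- bit_tray: Bystander: loose black tray of bolts, 120 x 90 x 25 mm. Origin at its underside.

How it is judged:
By the outcome, as a careful person would: the job done as asked, in the order asked, and still so for the second after the job is handed in, while the arm keeps its last pose, push and grip.
It also fails if it takes over 72 s, if anything falls off the work surface, if the arm or the gripper's body presses on something with over 40 N, if the wrist force passes 120 N, or if a joint passes its speed limit or range.

ROBOT

A 7-joint arm with a two-finger parallel gripper is mounted at the origin on the work surface. World frame = base frame: x ahead of the robot, y to its left, z up, the work surface at z = 0. Lengths are in m, angles in rad, forces in N, time in s.
With the tool pointing down it reaches from about 0.4 to 0.85 m from the base axis. Payload 10.4 kg.
Tool frame: the origin (TCP) lies between the finger pads; the fingertips stand 22 mm ahead of it and the grasp point (between the pads) lies 3 mm ahead of it; z points along the fingers, y is the line along which they close (so a half turn about z gives the same grasp; the last joint's range is limited). The gripper opens to 85 mm and grips with 20 to 120 N. Pads are 22 mm wide; open, the fingers measure 114 mm over their backs; the gripper's body (76 mm by 85 mm) begins 54 mm behind the grasp point. The pads swing forward as they close: fully open they stand 13 mm farther back than shut.
Start: joints at [-1.16, 0.332, -0.065, 1.46, 0.022, 1.35, -0.088], TCP at [0.263, 0.567, 0.253] pointing down, gripper open.
Joint ranges: [-2.6, 2.6], [-0.5, 2.12], [-1.47, 1.34], [0.16, 2.42], [-1.27, 4.41], [0.06, 2.06], [-2.6, 2.6]. Speed limits (rad/s): [2.22, 2.22, 2.79, 2.79, 3.14, 3.14, 3.14].

INTERFACE

Orientations are given as a unit quaternion [x, y, z, w].
In Python, from workcell import manip, camera, ticket, boxes_of, outline_of gives the robot as it stands.
- The arm moves only by the tool carry_out, never from a script. Its argument "deltas" is a list of rows, each a list of 5 numbers: the shift along the tool's x, y, z as a fraction of full scale, then the turn about the tool's z as a fraction of full scale, then the opening, from -1 (shut) to 1 (fully open), so that 0 is half open. In form: [[tx, ty, tz, spin, gripper], ...]. A call has 1 to 20 rows; each row is the pose to reach, as a shift and turn from the pose commanded when the call began, along the tool's axes at that moment; what a row does not reach only later rows make up. Full scale, the value 1, is 150 mm for a shift and 30 degrees for a turn. A row lasts 1/8 s, in which the tool goes at most 62.5 mm and 10.7 degrees, less where a joint would pass 70% of its speed; a pose out of reach is approached as far as the arm can. A call with a number of a shift or a turn outside -1 to 1 is refused whole. A call with a gripper value outside its range is refused whole. The fingers move at their own pace and stop on an object; "force" is the grip in N (left out, the last holds). Time passes only in rows, so rows that repeat a pose let the fingers close. It gives the time, the measured TCP pose, the force, the opening and the grip force at its end, in the units of the state.
- manip.get_obs(): the state, without advancing time (a new reading comes with each control period).
- camera(name): name is "scene" or "side" or "wrist"; returns a dict with "img" (384x512x3 uint8, red, green, blue), "depth" (384x512 float32, m along the optical axis (not along the pixel's ray), 0 where there is no reading), "vertical_fov" (degrees; the focal length in pixels is half the picture's height over the tangent of half this angle, whatever the lens; pixels are square), "cx", "cy" (the principal point, pixels), "k1" (the pictures are not rectified: a ray, as slopes to the right and down, at radius r is drawn at 1 + k1 r^2 times it, then the intrinsics apply), "R" (3x3) and "t" (3): a world point X has camera coordinates R X + t. Camera axes: x right, y down, z forward; pixel columns grow to the right and rows downward; lengths in m; the calibration is good to about 2 mm. A picture is of the moment at which its call begins.
- ticket.hand_in(): hands the job in; it is judged then, once.
Trained networks look in a picture, given as the dict that the camera call returned (one of the last four; its "shot" number tells which), for a name from the list of things; names that differ only in an ending like _2 or _b are one class to them, and where a whole thing is asked for, a point or a joint stands for the part that bears it (a point fixed in the world has none). Each returns a list of dicts, best first, with "conf" (0 to 1); they miss things now and then, are a little off and sometimes report something else, mostly with a low value. They report only what shows in the picture. A call takes as long as a camera call.
- boxes_of(query, picture): "position" ([x, y, z] in m, in world coordinates, good to about 4 mm: the middle of the surface that is visible of it).
- outline_of(query, picture): "region" (384x512 bool, what is visible of it).
The state is a dict: "clock": time; "joint_pos": joint angles; "joint_velocities": joint speeds; "tau": joint torques, N m; "position": TCP position; "ee_rot": TCP orientation; "ft_force": force on the tool from outside, world axes, zero at the start; "torque": the same for the moment, N m; "grip_width": opening from 0.0 (shut) to 1.0 (fully open); "grasp_force": force on a finger pad.
Only numpy, scipy, OpenCV 4.12 (cv2) and the standard library are available. Lean on these libraries where they do the work, as an engineer would, in place of code of your own. Each camera call takes 0.05 s, during which the arm holds its last target. There are 200 camera calls.

## Working session

There is one attempt and no reset: what is moved stays moved. The work goes in short steps, Python scripts to look and compute and a tool call to move; the robot and the scene stay as the last step left them, time stands still between calls to the robot, and variables do not carry over. Pictures are saved under pics/ and viewed, at most 10 in all, crops included, and the job is handed in when it is done.

Besides the shell and the picture viewer there is one more tool, called after "Request:" by a JSON object that holds its "method" and its "body". carry_out: Moves the arm, as the interface text tells. Its arguments: {"type":"object","properties":{"deltas":{"type":"array","items":{"type":"array","items":{"type":"number"}}},"force":{"type":"number"}},"required":["deltas"]}

```bash
mkdir -p pics
cat > h.py <<'E'
import numpy as np, cv2
from workcell import manip, camera, ticket, boxes_of, outline_of
def save(c,n): cv2.imwrite('pics/'+n+'.png', c['img'][:,:,::-1])
def K(c):
    f=192/np.tan(np.radians(c['vertical_fov'])/2); return f
def proj(c,X):
    p=np.asarray(c['R'])@np.asarray(X)+c['t']; s=p[:2]/p[2]; s=s*(1+c['k1']*(s@s)); return s*K(c)+[c['cx'],c['cy']]
def unproj(c,u,v,d=None):
    s=np.array([u-c['cx'],v-c['cy']])/K(c); q=s.copy()
    for _ in range(10): q=s/(1+c['k1']*(q@q))
    R=np.asarray(c['R']); 
    if d is None: d=c['depth'][int(round(v)),int(round(u))]
    return R.T@(np.array([q[0]*d,q[1]*d,d])-c['t'])
E
python3 - <<'E'
from h import *
o=manip.get_obs(); print(o['clock'],o['position'],o['ee_rot'],o['ft_force'],o['grip_width'])
ims=[]
for n in ['scene','side']:
    c=camera(n); ims.append(c['img'])
    print(n, -np.asarray(c['R']).T@c['t'])
    for q in ['hub','yellow_tip','wheel','stand','spanner','screwdriver','battery','pliers','board','bit_tray']:
        r=boxes_of(q,c)
        print(q,[(np.round(b['position'],3).tolist(),round(b['conf'],2)) for b in r[:2]])
im=cv2.resize(np.hstack(ims),None,fx=.78,fy=.78)
cv2.imwrite('pics/a.png',im[:,:,::-1])
E
```

```text
0.0 [0.26257245 0.56678185 0.25247834] [ 2.15204779e-01  9.76568667e-01 -7.25039216e-04 -1.29964379e-04] [-0.63657589  0.29653428 -0.20558042] 1.0031501556694642
scene [ 1.36031294 -0.25282871  0.73073239]
hub [([0.591, -0.118, 0.113], 0.96)]
yellow_tip [([0.582, -0.128, 0.174], 0.56)]
wheel [([0.58, -0.129, 0.178], 0.74)]
stand [([0.589, -0.119, 0.115], 0.81)]
spanner [([0.446, -0.206, 0.006], 0.49)]
screwdriver [([0.424, 0.26, 0.011], 0.55)]
battery [([0.776, -0.221, 0.052], 0.83)]
pliers [([0.561, -0.35, 0.012], 0.9), ([0.712, 0.281, 0.0], 0.65)]
board [([0.712, 0.283, 0.002], 0.88), ([0.56, -0.349, 0.016], 0.34)]
bit_tray [([0.564, 0.38, 0.01], 0.65)]
side [-0.18788191 -0.96006305  0.91078755]
hub [([0.55, -0.123, 0.081], 0.78)]
yellow_tip [([0.549, -0.126, 0.165], 0.78)]
wheel [([0.55, -0.129, 0.165], 0.64), ([0.405, 0.25, 0.02], 0.23)]
stand [([0.553, -0.122, 0.079], 0.74)]
spanner [([0.428, -0.147, 0.006], 0.63), ([0.405, 0.247, 0.014], 0.24)]
screwdriver [([0.408, 0.247, 0.017], 0.61)]
battery [([0.725, -0.24, 0.046], 0.58)]
pliers [([0.555, -0.348, 0.014], 0.77)]
board [([0.708, 0.272, 0.005], 0.58)]
bit_tray [([0.56, 0.381, 0.008], 0.8), ([0.548, -0.122, 0.164], 0.36)]
```

View pics/a.png

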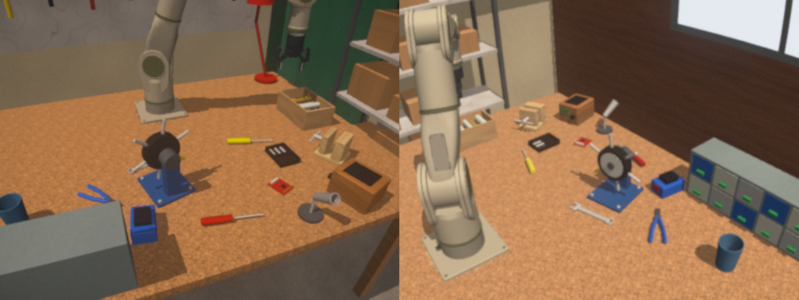

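The scene view (left) shows the wheel at about (160,150) with the post behind it; the side view shows its face at about (614,162). Next I'll get the axle pose from the point clouds.

```bash
cat >> h.py <<'E'
def cloud(c):
    v,u=np.mgrid[0:384,0:512]; f=K(c); s=np.stack([u-c['cx'],v-c['cy']],-1)/f; q=s.copy()
    for _ in range(10): q=s/(1+c['k1']*(q**2).sum(-1,keepdims=True))
    d=c['depth'][...,None]; P=np.concatenate([q*d,d],-1)
    return (P-np.asarray(c['t']))@np.asarray(c['R'])
E
python3 - <<'E'
from h import *
crops=[]
for n in ['scene','side']:
    c=camera(n); P=cloud(c); img=c['img'].astype(int)
    near=(np.hypot(P[...,0]-.57,P[...,1]+.12)<.17)&(c['depth']>0)
    hsv=cv2.cvtColor(c['img'],cv2.COLOR_RGB2HSV)
    base=near&(abs(P[...,2]-.012)<.006)&(hsv[...,0]>95)&(hsv[...,0]<130)&(hsv[...,1]>120)
    pts=P[base][:,:2].astype(np.float32)
    r=cv2.minAreaRect(pts*1000); print(n,len(pts),'baserect',r, 'zmed',np.median(P[base][:,2]))
    w=near&(P[...,2]>.06)
    q=P[w]; print('z max',q[:,2].max(), len(q))
    if n=='side':
        # plane of the front face by RANSAC among pts
        rng=np.random.default_rng(0); best=None
        dark=w&(P[...,2]<.22)
        Q=P[dark]
        for _ in range(2000):
            a,b,d=Q[rng.choice(len(Q),3,replace=False)]; m=np.cross(b-a,d-a)
            if np.linalg.norm(m)<1e-5: continue
            m/=np.linalg.norm(m)
            if abs(m[2])>.1: continue
            k=abs((Q-a)@m)<.002
            if best is None or k.sum()>best.sum(): best=k
        F=Q[best]; cen=F.mean(0); m=np.linalg.svd(F-cen)[2][2]; m*=np.sign(m[0]); print('face',best.sum(),cen,m,np.degrees(np.arctan2(m[1],m[0])))
    for t in ['yellow_tip']:
        o=outline_of('wheel',c); print('wheel outline',[(round(b['conf'],2),int(b['region'].sum())) for b in o])
    u,v=proj(c,[.57,-.12,.15]).astype(int); print(u,v)
    crops.append(cv2.resize(c['img'][v-75:v+75,u-65:u+65],(390,450),interpolation=cv2.INTER_CUBIC))
cv2.imwrite('pics/b.png',np.hstack(crops)[:,:,::-1])
E
```

```text
scene 830 baserect ((578.47998046875, -114.22320556640625), (162.15139770507812, 136.86668395996094), 14.027910232543945) zmed 0.013657973020027437
z max 0.2647384585380337 2829
wheel outline [(0.79, 2022)]
204 195
side 922 baserect ((580.9359130859375, -156.91064453125), (157.40220642089844, 227.541015625), 17.712434768676758) zmed 0.013973024676711328
z max 0.2656832978272966 1975
face 724 [ 0.5453736  -0.12089844  0.15489181] [ 0.96487612  0.26262073 -0.00666463] 15.225970224381788
wheel outline [(0.72, 1936)]
278 209
```

View pics/b.png

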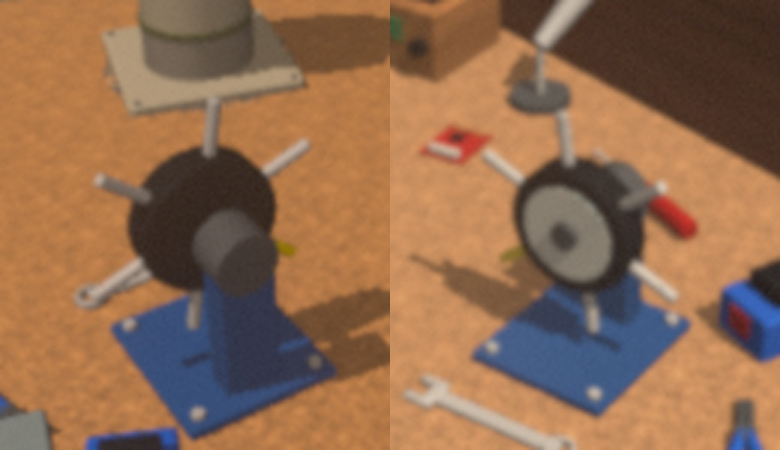

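The left crop (scene) shows the rods near vertical and ±60°, with yellow left and low as seen from the robot, at pixel (285,248). In the right crop (side), the wheel face is at (565,230). I'll fit the hub and wheel angle to both clouds with a rod model.

```bash
cat >> h.py <<'E'
from scipy.optimize import least_squares
import json,os
HUB=np.array(json.load(open('hub.json'))) if os.path.exists('hub.json') else np.array([.5627,-.1162,.150,np.radians(15)])
def frame(yaw): c,s=np.cos(yaw),np.sin(yaw); return np.array([[c,s,0],[-s,c,0],[0,0,1]])  # rows: hub x,y,z
# wheel angle th: from up, clockwise seen from the robot (towards hub -y)
def wheel(cams=('scene','side'),free=False,bound=.03,hub=None):
    h0=HUB if hub is None else hub; Q=[];Y=[]
    for n in cams:
        c=camera(n); P=cloud(c); L=(P-h0[:3])@frame(h0[3]).T; r=np.hypot(L[...,1],L[...,2])
        m=(abs(L[...,0])<.016)&(r>.074)&(r<.118)&(c['depth']>0)&(P[...,2]>.045)
        Q.append(P[m]); hsv=cv2.cvtColor(c['img'],cv2.COLOR_RGB2HSV)
        y=m&(hsv[...,0]>20)&(hsv[...,0]<36)&(hsv[...,1]>130); Y.append(L[y])
    Q=np.vstack(Q);Y=np.vstack(Y)
    def res(p):
        h=h0.copy(); h[:3]+=p[1:4] if free else 0; h[3]+=p[4] if free else 0
        L=(Q-h[:3])@frame(h[3]).T; a=p[0]+np.radians(60)*np.arange(6)
        t=L[:,2:3]*np.sin(a)+L[:,1:2]*np.cos(a); rr=L[:,2:3]*np.cos(a)-L[:,1:2]*np.sin(a)
        d=np.hypot(t,L[:,:1]); d[rr<0]=1; return np.clip(d.min(1)-.006,-.02,.02)
    best=min((least_squares(res,np.r_[np.radians(g),np.zeros(4 if free else 0)],loss='soft_l1',f_scale=.002) for g in range(-30,30,10)),key=lambda s:s.cost)
    th=np.degrees(best.x[0])
    ya=np.degrees(np.arctan2(-Y[:,1].mean(),Y[:,2].mean())) if len(Y)>3 else None
    yel=None if ya is None else (th+60*round((ya-th)/60))
    return dict(mod=round((th+30)%60-30,2),yellow=None if yel is None else round(yel,2),yraw=ya,n=len(Q),ny=len(Y),rms=np.sqrt(np.mean(res(best.x)**2)),x=best.x)
E
python3 - <<'E'
from h import *
for cams in (('scene','side'),('scene',),('side',)):
    for fr in (True,False):
        w=wheel(cams,fr); print(cams,fr,w['mod'],w['yellow'],w['yraw'],w['n'],w['ny'],round(w['rms'],4),np.round(w['x'][1:4]*1000,1),np.degrees(w['x'][4:]))
E
```

```text
('scene', 'side') True -9.98 -129.98 -127.29687451884777 669 25 0.0018 [-0.6  3.1  0.4] [-0.34772667]
('scene', 'side') False -10.39 -130.39 -127.38305821789787 665 25 0.0021 [] []
('scene',) True -9.93 -129.93 -127.34261170948301 358 16 0.0014 [-1.   2.3  0.2] [-0.41029798]
('scene',) False -10.15 -130.15 -127.42390689003435 359 15 0.0018 [] []
('side',) True -9.89 -129.89 -127.21631697060975 313 8 0.002 [0.  3.7 1.4] [0.36044543]
('side',) False -10.58 -130.58 -127.28295376572406 312 9 0.0024 [] []
```

Request:
{"method": "carry_out", "body": {"deltas": [[-0.22,-0.19,-0.18,0,-1],[-0.5,-0.43,-0.18,0,-1],[-0.875,-0.753,-0.18,0,-1],[-0.875,-0.753,-0.18,0,-1]], "force": 40}}

```text
clock: 2.2
position: [0.337, 0.4057, 0.2809]
ee_rot: [0.218, 0.976, 0.0, 0.001]
ft_force: [0.6, 0.8, -0.8]
grip_width: 0.142
grasp_force: 0.0
```

Request:
{"method": "carry_out", "body": {"deltas": [[-0.3,-0.25,-0.18,0,-1],[-0.6,-0.5,-0.18,0,-1],[-0.875,-0.753,-0.18,0,-1],[-0.875,-0.753,-0.18,0,-1]]}}

```text
clock: 2.7
position: [0.4078, 0.2483, 0.3079]
ee_rot: [0.218, 0.976, 0.0, 0.0]
ft_force: [-0.9, 1.1, 0.0]
grip_width: -0.003
grasp_force: 0.0
```

Request:
{"method": "carry_out", "body": {"deltas": [[-0.3,-0.25,-0.18,0,-1],[-0.6,-0.5,-0.18,0,-1],[-0.875,-0.753,-0.18,0,-1],[-0.875,-0.753,-0.18,0,-1]]}}

```text
clock: 3.2
position: [0.4788, 0.0911, 0.3346]
ee_rot: [0.218, 0.976, -0.0, 0.0]
ft_force: [0.3, 0.7, -0.3]
grip_width: -0.002
grasp_force: 0.0
```

Request:
{"method": "carry_out", "body": {"deltas": [[-0.3,-0.25,-0.18,0.3,-1],[-0.6,-0.5,-0.18,0.6,-1],[-0.875,-0.753,-0.18,0.84,-1],[-0.875,-0.753,-0.18,0.84,-1]]}}

```text
clock: 3.7
position: [0.5499, -0.066, 0.3609]
ee_rot: [0.426, 0.905, -0.001, 0.0]
ft_force: [0.6, 0.7, -0.4]
grip_width: 0.002
grasp_force: 0.0
```

Request:
{"method": "carry_out", "body": {"deltas": [[0,0,0,0.3,-1],[0,0,0,0.6,-1],[0,0,0,0.84,-1],[0,0,0,0.84,-1]]}}

```text
clock: 4.2
position: [0.5494, -0.061, 0.3611]
ee_rot: [0.609, 0.793, 0.0, -0.0]
ft_force: [-0.3, -0.7, 0.2]
grip_width: -0.001
grasp_force: 0.0
```

```bash
python3 - <<'E'
import json,numpy as np; json.dump([.562,-.1132,.1503,float(np.radians(14.7))],open('hub.json','w'))
E
cat >> h.py <<'E'
from scipy.spatial.transform import Rotation as Rot
def st(): # tool state in hub axes: x along axle, u right, w up (mm), yaw of tool y rel hub x
    o=manip.get_obs(); L=frame(HUB[3])@(np.array(o['position'])-HUB[:3])*1000; M=Rot.from_quat(o['ee_rot']).as_matrix()
    y=frame(HUB[3])@M[:,1]
    print('t',round(o['clock'],2),'x,u,w',np.round([L[0],-L[1],L[2]],1),'yawerr',round(np.degrees(np.arctan2(y[1],y[0])),2),'tilt',np.round(M[:,2],3),'F',np.round(frame(HUB[3])@o['ft_force'],2),'grip',round(o['grip_width'],3),o['grasp_force'])
E
python3 - <<'E'
from h import *
st(); c=camera('wrist'); save(c,'w1')
w=wheel(); print(w['mod'],w['yellow'],w['n'],w['rms'])
E
```

```text
t 4.2 x,u,w [  1.1 -53.7 210.8] yawerr 0.3 tilt [-0.     0.001 -1.   ] F [-0.49 -0.59  0.16] grip -0.001 0.0
-9.88 -129.88 681 0.0017472049030239003
```

Request:
{"method": "carry_out", "body": {"deltas": [[0,0,0.35,0,-1],[0,0,0.645,0,-1],[0,0,0.645,0,-1],[-0.11,0,0.647,0,-1],[-0.18,0,0.64,0,-1],[-0.245,0,0.627,0,-1],[-0.3,0,0.627,0,-1],[-0.355,0,0.628,0,-1],[-0.41,0,0.637,0,-1],[-0.464,0,0.65,0,-1],[-0.517,0,0.668,0,-1],[-0.567,0,0.69,0,-1],[-0.615,0,0.717,0,-1],[-0.661,0,0.748,0,-1],[-0.704,0,0.783,0,-1],[-0.744,0,0.821,0,-1],[-0.781,0,0.863,0,-1],[-0.781,0,0.863,0,-1],[-0.781,0,0.863,0,-1]]}}

```text
clock: 6.72
position: [0.5787, -0.1771, 0.2317]
ee_rot: [0.611, 0.792, -0.0, -0.0]
ft_force: [-0.6, 0.6, 0.6]
grip_width: -0.0
grasp_force: 0.5
```

Run:
```python
from h import *
st(); w=wheel(); print(w['mod'],w['yellow'],w['yraw'],w['n'],w['ny'],w['rms'])
c=camera('side'); u,v=proj(c,HUB[:3]).astype(int)
cv2.imwrite('pics/c.png',cv2.resize(c['img'][v-75:v+75,u-75:u+75],(450,450),interpolation=cv2.INTER_CUBIC)[:,:,::-1])
```

```text
t 6.72 x,u,w [-0.1 66.1 81.4] yawerr 0.02 tilt [-0.001 -0.    -1.   ] F [-0.49  0.7   0.6 ] grip -0.0 0.5197813315317035
-6.33 -66.33 -62.92291328614496 864 78 0.007879391359396564
```

View pics/c.png

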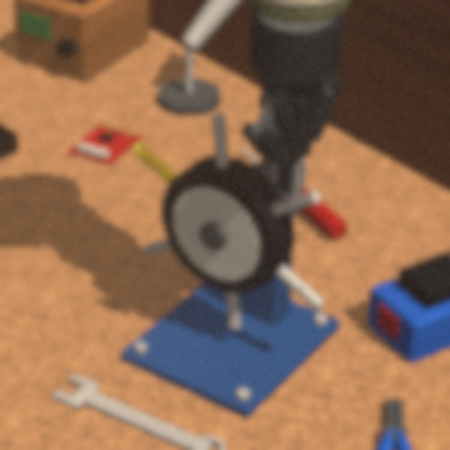

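Yellow is now at about pixel (155,160) and has turned about 65° clockwise; the gripper rests on the right upper rod. I'll retreat slowly and see whether the wheel follows.

Request:
{"method": "carry_out", "body": {"deltas": [[0.018,0,-0.021,0,-1],[0.037,0,-0.042,0,-1],[0.057,0,-0.061,0,-1],[0.077,0,-0.08,0,-1],[0.098,0,-0.098,0,-1],[0.12,0,-0.115,0,-1],[0.143,0,-0.131,0,-1],[0.166,0,-0.146,0,-1],[0.19,0,-0.16,0,-1],[0.214,0,-0.173,0,-1],[0.214,0,-0.173,0,-1]]}}

```text
clock: 8.25
position: [0.5708, -0.1452, 0.2579]
ee_rot: [0.61, 0.792, 0.0, -0.0]
ft_force: [-1.8, 1.8, 2.0]
grip_width: 0.002
grasp_force: 1.2
```

```bash
sed -i "s/    Q=np.vstack(Q);Y=np.vstack(Y)/    Q=np.vstack(Q);Y=np.vstack(Y); T=frame(h0[3])@(np.array(manip.get_obs()['position'])-h0[:3]); LQ=(Q-h0[:3])@frame(h0[3]).T; Q=Q[~((abs(LQ[:,1]-T[1])<.019)\&(LQ[:,2]>T[2]-.024)|(abs(LQ[:,1]-T[1])<.05)\&(LQ[:,2]>T[2]+.02))]/" h.py
python3 - <<'E'
from h import *
st(); w=wheel(); print(w['mod'],w['yellow'],w['yraw'],w['n'],w['ny'],w['rms'])
E
```

```text
t 8.25 x,u,w [  0.4  33.2 107.6] yawerr 0.08 tilt [ 0.     0.001 -1.   ] F [-1.25  2.15  2.02] grip 0.002 1.2303626351058483
29.93 -90.07 -87.67273540470559 649 58 0.001943400963828937
```

Request:
{"method": "carry_out", "body": {"deltas": [[0.025,0,-0.011,0,-1],[0.05,0,-0.022,0,-1],[0.077,0,-0.031,0,-1],[0.103,0,-0.04,0,-1],[0.13,0,-0.047,0,-1],[0.157,0,-0.053,0,-1],[0.184,0,-0.058,0,-1],[0.212,0,-0.062,0,-1],[0.24,0,-0.063,0,-1],[0.267,0,-0.063,0,-1],[0.295,0,-0.063,0,-1],[0.322,0,-0.063,0,-1],[0.355,0,-0.057,0,-1],[0.387,0,-0.05,0,-1],[0.42,0,-0.047,0,-1],[0.457,0,-0.043,0,-1],[0.52,0,-0.043,0,-1],[0.6,0,-0.043,0,-1],[0.6,0,-0.043,0,-1]]}}

```text
clock: 10.72
position: [0.5478, -0.0572, 0.2643]
ee_rot: [0.61, 0.793, 0.0, -0.0]
ft_force: [0.2, -0.3, 0.3]
grip_width: -0.001
grasp_force: 0.0
```

Run:
```python
from h import *
st(); w=wheel(); print(w['mod'],w['yellow'],w['yraw'],w['n'],w['ny'],w['rms'])
```

```text
t 10.72 x,u,w [  0.5 -57.8 114. ] yawerr 0.17 tilt [ 0.     0.001 -1.   ] F [ 0.14 -0.29  0.3 ] grip -0.001 0.0
20.09 -99.91 -97.4330503816616 671 65 0.0018203431768624653
```

Wheel rolled back from +55° to +20.1° and rests there (rest A, yellow −99.9°). Next is the anticlockwise push.

Request:
{"method": "carry_out", "body": {"deltas": [[0,0,-0.31,0,-1],[-0.35,0,-0.31,0,-1],[-0.7,0,-0.31,0,-1],[-0.89,0,-0.31,0,-1],[-0.89,0,-0.2,0,-1],[-0.89,0,0,0,-1],[-0.89,0,0,0,-1]]}}

```text
clock: 11.7
position: [0.5808, -0.1862, 0.2617]
ee_rot: [0.61, 0.792, -0.001, -0.002]
ft_force: [-0.4, 0.5, 1.2]
grip_width: 0.001
grasp_force: 0.0
```

Request:
{"method": "carry_out", "body": {"deltas": [[0.127,0,0,0,-1],[0.19,0,0,0,-1],[0.253,0,0,0,-1],[0.32,0,-0.01,0,-1],[0.387,0,-0.02,0,-1],[0.442,0,-0.02,0,-1],[0.497,0,-0.017,0,-1],[0.552,0,-0.01,0,-1],[0.606,0,0.005,0,-1],[0.659,0,0.022,0,-1],[0.709,0,0.045,0,-1],[0.757,0,0.072,0,-1],[0.803,0,0.103,0,-1],[0.846,0,0.138,0,-1],[0.886,0,0.175,0,-1],[0.923,0,0.217,0,-1],[0.955,0,0.262,0,-1],[0.955,0,0.262,0,-1],[0.955,0,0.262,0,-1]]}}

```text
clock: 14.08
position: [0.5452, -0.0494, 0.2247]
ee_rot: [0.611, 0.792, -0.0, -0.0]
ft_force: [-0.1, -0.5, 1.5]
grip_width: -0.001
grasp_force: 0.6
```

Run:
```python
from h import *
st(); w=wheel(); print(w['mod'],w['yellow'],w['yraw'],w['n'],w['ny'],w['rms'])
```

```text
t 14.07 x,u,w [ -0.  -66.   74.4] yawerr 0.04 tilt [-0.001 -0.    -1.   ] F [-0.21 -0.41  1.5 ] grip -0.001 0.5926334951072931
1.78 -178.22 -179.19859341225268 608 18 0.0017680635593924372
```

Request:
{"method": "carry_out", "body": {"deltas": [[-0.016,0,-0.022,0,-1],[-0.032,0,-0.045,0,-1],[-0.05,0,-0.066,0,-1],[-0.069,0,-0.087,0,-1],[-0.088,0,-0.106,0,-1],[-0.109,0,-0.124,0,-1],[-0.13,0,-0.142,0,-1],[-0.152,0,-0.159,0,-1],[-0.175,0,-0.175,0,-1],[-0.198,0,-0.19,0,-1],[-0.222,0,-0.204,0,-1],[-0.246,0,-0.217,0,-1],[-0.271,0,-0.229,0,-1],[-0.296,0,-0.24,0,-1],[-0.322,0,-0.249,0,-1],[-0.349,0,-0.257,0,-1],[-0.376,0,-0.265,0,-1],[-0.403,0,-0.272,0,-1],[-0.458,0,-0.279,0,-1],[-0.568,0,-0.282,0,-1]]}}

```text
clock: 16.68
position: [0.5674, -0.132, 0.2673]
ee_rot: [0.61, 0.792, 0.0, -0.0]
ft_force: [0.7, -0.5, -0.6]
grip_width: 0.002
grasp_force: 0.0
```

Run:
```python
from h import *
st(); w=wheel(); print(w['mod'],w['yellow'],w['yraw'],w['n'],w['ny'],w['rms'])
```

```text
t 16.68 x,u,w [  0.5  19.5 117. ] yawerr 0.11 tilt [ 0.  0. -1.] F [ 0.55 -0.64 -0.56] grip 0.002 0.0
-26.12 -146.12 -145.596650630411 660 14 0.0017706047265625751
```

Rests are at yellow −99.9° and −146.1°, so the midpoint is −123.0°. I need a 23.1° clockwise turn: the rod goes from −26.1° to −3.0°. I'll pinch that rod at r = 100 mm.

Request:
{"method": "carry_out", "body": {"deltas": [[0,0,-0.3,0,-1],[0.2,0,-0.3,0,0],[0.423,0,-0.3,0,0],[0.423,0,-0.3,0,0],[0.423,0,-0.1,0,0],[0.423,0,0.08,0,0],[0.423,0,0.16,0,0],[0.423,0,0.16,0,0]], "force": 40}}

```text
clock: 17.77
position: [0.5508, -0.0708, 0.243]
ee_rot: [0.611, 0.792, -0.0, -0.0]
ft_force: [0.7, -0.2, 0.3]
grip_width: 0.497
grasp_force: 0.0
```

Run:
```python
from h import *
st(); w=wheel(); print(w['mod'],w['yellow'],w['yraw'],w['n'],w['ny'],w['rms'])
```

```text
t 17.77 x,u,w [ -0.1 -43.8  92.7] yawerr 0.01 tilt [-0.001 -0.    -1.   ] F [ 0.61 -0.39  0.27] grip 0.497 0.0
-26.27 -146.27 -145.94945312683703 532 15 0.0017803349910475402
```

Request:
{"method": "carry_out", "body": {"deltas": [[0,0,0,0,-1],[0,0,0,0,-1],[0,0,0,0,-1],[0,0,0,0,-1],[0,0,0,0,-1],[0,0,0,0,-1],[0,0,0,0,-1],[0,0,0,0,-1]], "force": 40}}

```text
clock: 18.88
position: [0.5508, -0.0704, 0.244]
ee_rot: [0.611, 0.792, 0.0, -0.0]
ft_force: [-4.9, 0.3, 5.8]
grip_width: 0.129
grasp_force: 39.0
```

Run:
```python
from h import *
st(); w=wheel(); print(w['mod'],w['yellow'],w['yraw'],w['n'],w['ny'],w['rms'])
```

```text
t 18.88 x,u,w [ -0.  -44.3  93.7] yawerr 0.04 tilt [-0.  0. -1.] F [-4.7   1.56  5.79] grip 0.129 38.99866998195648
-26.14 -146.14 -145.94932161261266 530 15 0.001787513784178899
```

Request:
{"method": "carry_out", "body": {"deltas": [[-0.033,0,-0.015,0,-1],[-0.066,0,-0.029,0,-1],[-0.1,0,-0.04,0,-1],[-0.133,0,-0.049,0,-1],[-0.167,0,-0.056,0,-1],[-0.201,0,-0.062,0,-1],[-0.23,0,-0.065,0,-1],[-0.259,0,-0.067,0,-1],[-0.259,0,-0.067,0,-1],[-0.259,0,-0.067,0,-1],[-0.259,0,-0.067,0,-1]]}}

```text
clock: 20.35
position: [0.5607, -0.1081, 0.2531]
ee_rot: [0.611, 0.792, -0.0, -0.0]
ft_force: [-3.4, 1.1, -3.9]
grip_width: 0.13
grasp_force: 39.5
```

Run:
```python
from h import *
st()
for _ in range(2): w=wheel(); print(w['mod'],w['yellow'],w['yraw'],w['n'],w['ny'],w['rms'])
c=camera('side'); u,v=proj(c,HUB[:3]).astype(int)
cv2.imwrite('pics/d.png',cv2.resize(c['img'][v-75:v+75,u-75:u+75],(450,450),interpolation=cv2.INTER_CUBIC)[:,:,::-1])
```

```text
t 20.35 x,u,w [  0.   -5.3 102.8] yawerr 0.03 tilt [-0. -0. -1.] F [-3.    1.88 -3.91] grip 0.13 39.459993839263916
-5.56 -125.56 -124.20262197939387 552 34 0.001813402007956026
-5.65 -125.65 -124.16412939924692 550 33 0.0017049095420036285
```

View pics/d.png

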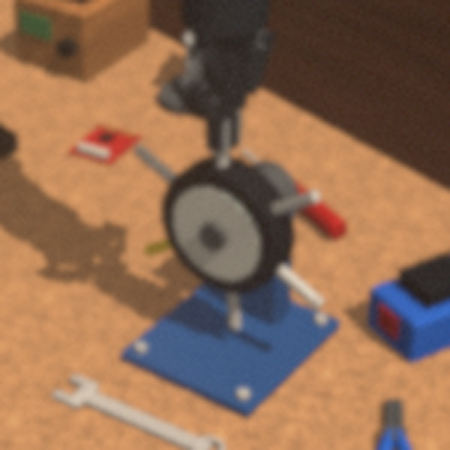

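Yellow (at about (158,246)) is at −125.6°. The rod is gripped at (225,135) but it lags in the pads by 2.6°, so I'll nudge it on.

Request:
{"method": "carry_out", "body": {"deltas": [[-0.016,0,0,0,-1],[-0.032,0,0,0,-1],[-0.032,0,0,0,-1],[-0.032,0,0,0,-1]]}}

```text
clock: 21.1
position: [0.5618, -0.1124, 0.2532]
ee_rot: [0.61, 0.792, -0.0, -0.0]
ft_force: [-4.7, 1.7, -3.2]
grip_width: 0.126
grasp_force: 39.6
```

Run:
```python
from h import *
st()
for _ in range(2): w=wheel(); print(w['mod'],w['yellow'],w['yraw'],w['n'],w['ny'],w['rms'])
```

```text
t 21.1 x,u,w [  0.   -0.8 102.9] yawerr 0.06 tilt [-0.001  0.    -1.   ] F [-4.08  2.83 -3.2 ] grip 0.126 39.56726253032684
-3.45 -123.45 -121.66241277120454 540 34 0.0017552811577353248
-3.52 -123.52 -121.60594841824373 545 34 0.0018261457968398855
```

Request:
{"method": "carry_out", "body": {"deltas": [[-0.007,0,0,0,-1],[-0.007,0,0,0,-1],[-0.007,0,0,0,-1],[-0.007,0,0,0,-1]]}}

```text
clock: 21.8
position: [0.562, -0.1131, 0.2532]
ee_rot: [0.61, 0.792, 0.0, -0.001]
ft_force: [-6.6, 2.0, -2.6]
grip_width: 0.124
grasp_force: 39.6
```

Run:
```python
from h import *
st(); w=wheel(); print(w['mod'],w['yellow'],w['n'],w['rms'])
if abs(w['yellow']+123)<1: print(ticket.hand_in())
```

```text
t 21.8 x,u,w [ 1.000e-01 -0.000e+00  1.029e+02] yawerr 0.07 tilt [-0.001  0.001 -1.   ] F [-5.91  3.58 -2.59] grip 0.124 39.64721918106079
-2.89 -122.89 539 0.00175155827444996
the job is handed in; nothing more can be done
None
```

Job handed in: the wheel came to rest with its yellow rod at −99.9° and −146.1°, and I turned it to −122.9° (half-way is −123.0°), still gripping one of its rods at about 40 N.

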